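# Slide the blue battery pack home in the charging dock

### The job

Put the blue battery pack on charge: slide it along the charging dock's plate, in under the grey bridge, until it sits flat, straight and fully home against the black end stop, and leave it there. Either end may go first. Leave the orange and the white pack where they stand.

Things in the scene. Friction and masses are not known exactly. Their poses are not given: they have to be found in the camera images.
- pack_blue_mid (a point): centre (half-way up) of the blue battery pack: blue box 120 mm long (x), 36 wide (y), 44 high (z, up), 0.26 kg, black caps with brass contacts on both ends (ends alike); stands loose on the bench, long axis roughly sideways to the robot. In the dock its front 44 mm are under the bridge: hold it in the rear half, e.g. 28 mm behind the centre, across its width
- dock: fixed dock; origin on the bench, mid-lane; x = slide-in direction, z up. In mm: alu plate x -120..100, 110 wide, top at z 6. Grey bridge x 40..80: posts 12 thick leave a gap 52 wide (y -26..26), underside z 60, top z 68, 76 wide overall. Black rigid end stop, face at x 84, top z 46. Pack home: centre x 24, y 0, z 28. In front of the bridge only flat yellow lines mark the lane
- pack_orange_mid (a point): centre (half-way up) of the orange battery pack: orange box 120 mm long (x), 36 wide (y), 44 high (z, up), 0.26 kg, black caps with brass contacts on both ends (ends alike); stands loose on the bench, long axis roughly sideways to the robot; a bystander
- pack_white_mid (a point): centre (half-way up) of the white battery pack: white box 120 mm long (x), 36 wide (y), 44 high (z, up), 0.26 kg, black caps with brass contacts on both ends (ends alike); stands loose on the bench, long axis roughly sideways to the robot; a bystander
Things that resemble listed ones, but are neither listed nor needed, are in the scene too. What is meant by the part that bears pack_blue_mid is not green, and is the smaller of those in its own colour.

How it is judged:
By the outcome, as a careful person would: the job done as asked, in the order asked, and still so for the second after the job is handed in, with the robot touching nothing.
It also fails if it takes over 35 s, if anything falls off the work surface, if the arm or the gripper's body presses on something with over 40 N, if the wrist force passes 120 N, or if a joint passes its speed limit or range.

### The arm

A 6-joint arm with a two-finger parallel gripper is mounted at the origin on the work surface. World frame = base frame: x ahead of the robot, y to its left, z up, the work surface at z = 0. Lengths are in mm, angles in rad, forces in N, time in s.
With the tool pointing down it reaches from about 300 to 825 mm from the base axis. Payload 5.4 kg.
Tool frame: the origin (TCP) lies at the very end of the fingers, on their centre line; the grasp point (between the pads) lies 19 mm behind it; z points along the fingers, y is the direction in which the jaws open and shut (so a half turn about z gives the same grasp; the last joint's range is limited). The gripper opens to 92 mm and grips with 3 to 60 N. Pads are 20 mm wide; open, the fingers measure 128 mm over their backs; the gripper's body (75 mm by 189 mm) begins 69 mm behind the grasp point.
Start: joints at [0.893, 0.158, 1.597, -0, 1.386, -0.21], TCP at [259.288, 513.202, 214.601] pointing down, gripper open.
Joint ranges: [-2.91, 2.91], [-0.94, 2.29], [0.18, 2.7], [-1.29, 4.43], [0.17, 2.64], [-3, 3]. Speed limits (rad/s): [2.57, 2.57, 3.14, 3.14, 3.14, 3.14].

### API

Orientations are given as a unit quaternion [w, x, y, z].
In Python, from rig import ctrl gives the robot as it stands. The module is installed in compiled form; this text tells all that it offers.
- The arm moves only by the tool jog_arm, never from a script. Its argument "plan" is a list of rows, each an object of numbers: "ax", "ay", "az": the turn, a rotation vector about the world's x, y, z in rad; "x", "y", "z": the shift along the world's x, y, z in units of 40 mm (1.0 is 40 mm); "gripper": the finger opening in mm, from 0 to 91.9. In form: [{"ax": .., "ay": .., "az": .., "x": .., "y": .., "z": .., "gripper": ..}, ...]. A call has 1 to 20 rows; each row is the pose to reach, as a shift and turn from the pose commanded when the call began; what a row does not reach only later rows make up. A row lasts 1/8 s, in which the tool goes at most 62.5 mm and 10.7 degrees, less where a joint would pass 70% of its speed; a pose out of reach is approached as far as the arm can. A call with a gripper value outside its range is refused whole. The fingers move at their own pace and stop on an object; "squeeze" is the grip in N (left out, the last holds). Time passes only in rows, so rows that repeat a pose let the fingers close. It gives the time, the measured TCP pose, the force and the opening at its end, in the units of the state.
- ctrl.sense(): the state, without advancing time (a new reading comes with each control period).
- ctrl.grab_frame(name): name is "side" or "top" or "wrist"; returns a dict with "frame" (480x640x3 uint8, blue, green, red), "depth" (480x640 float32, mm along the optical axis (not along the pixel's ray), 0 where there is no reading), "camera_matrix" (3x3 intrinsics, pixels), "dist" ([k1, k2, p1, p2, k3] as OpenCV has them; the pictures are not rectified), "position" and "orientation" of the camera in the world. Camera axes: x right, y up, looking along -z (the intrinsics and any distortion apply to the point x, -y, -z); pixel columns grow to the right and rows downward; lengths in mm; the calibration is good to about 2 mm. A picture is of the moment at which its call begins.
- ctrl.job_done(): hands the job in, once; it reports no verdict.
The state is a dict: "time_s": time; "joints": joint angles; "dq": joint speeds; "effort": joint torques, N m; "tool_pos": TCP position; "eef_rot": TCP orientation; "wrist_force": force on the tool from outside, world axes, zero at the start; "torque": the same for the moment, N m; "opening": opening from 0.0 (shut) to 1.0 (fully open).
Only numpy, scipy, OpenCV 4.12 (cv2) and the standard library are available. Lean on these libraries where they do the work, as an engineer would, in place of code of your own. Each camera call takes 0.05 s, during which the arm holds its last target.

## Working session

There is one attempt and no reset: what is moved stays moved. The work goes in short steps, Python scripts to look and compute and a tool call to move; the robot and the scene stay as the last step left them, time stands still between calls to the robot, and variables do not carry over. Pictures are saved under pics/ and viewed, and the job is handed in when it is done.

Besides the shell and the picture viewer there is one more tool, called after "Emit:" as name(argument=value, ...) on one line, values as JSON. jog_arm: Moves the arm, as the interface text tells. Its arguments: {"type":"object","properties":{"plan":{"type":"array"},"squeeze":{"type":"number"}},"required":["plan"]}

```bash
mkdir -p pics
cat > h.py <<'E'
import numpy as np, cv2
from scipy.spatial.transform import Rotation as R
from rig import ctrl
def grab(n,tag):
    d=ctrl.grab_frame(n); cv2.imwrite(f'pics/{tag}.png',d['frame']); np.savez(f'pics/{tag}.npz',**{k:np.array(v) for k,v in d.items()}); return d
def load(tag): return dict(np.load(f'pics/{tag}.npz'))
def Rm(d):
    q=np.array(d['orientation']).ravel()
    return R.from_quat([q[1],q[2],q[3],q[0]]).as_matrix() if q.size==4 else np.array(d['orientation']).reshape(3,3)
def rays(d,px):
    u=cv2.undistortPoints(np.array(px,float).reshape(-1,1,2),np.array(d['camera_matrix']),np.array(d['dist'])).reshape(-1,2)
    return (Rm(d)@np.c_[u[:,0],-u[:,1],-np.ones(len(u))].T).T
def onz(d,px,z):
    r=rays(d,px);p=np.array(d['position']);return p+r*((z-p[2])/r[:,2])[:,None]
def cloud(d,px):
    r=rays(d,px);px=np.array(px,int);z=np.array(d['depth'])[px[:,1],px[:,0]]
    return np.array(d['position'])+r*z[:,None]
E
python3 - <<'E'
from h import *
for n in ['side','top','wrist']:
    d=grab(n,n+'0'); print(n,d['position'],d['orientation'],d['dist'],np.array(d['camera_matrix'])[0])
print(ctrl.sense())
E
```

```text
side [ 253.57689697 -666.52681667  546.02720587] [ 0.8938059   0.43628478 -0.05583856 -0.08745667] [-0.05021931  0.          0.          0.          0.        ] [458.56039211   0.         314.56856671]
top [293.42540593 -68.11353272 929.82889599] [-0.69744786 -0.03665276  0.02941807  0.71509274] [-0.09651384  0.          0.          0.          0.        ] [517.95946218   0.         326.40515821]
wrist [200.00760967 542.31169895 383.92964852] [ 0.84582312 -0.10249931 -0.06178993  0.51986454] [-0.03578076  0.          0.          0.          0.        ] [405.82820806   0.         318.73135788]
{'time_s': 0.15, 'joints': array([ 8.92903247e-01,  1.58890862e-01,  1.59789665e+00, -2.22559425e-05,
        1.38621089e+00, -2.10082209e-01]), 'dq': array([-2.70320420e-04, -1.73859929e-03, -5.54422135e-03,  5.03712863e-06,
       -1.11612875e-03, -3.15403961e-04]), 'effort': array([ 3.18464245e-04, -3.85921991e+01, -3.22430563e+01,  7.01476028e-02,
        3.51730816e-02, -7.72712156e-05]), 'tool_pos': array([259.00204334, 512.83878339, 213.87584354]), 'eef_rot': array([-2.92038356e-04,  2.31776315e-01,  9.72768855e-01, -6.39426053e-04]), 'wrist_force': array([-0.22852547,  0.59338149, -0.16195024]), 'torque': array([-0.02209343,  0.01393828,  0.03145628]), 'opening': 0.999670030188274}
```

View pics/top0.png

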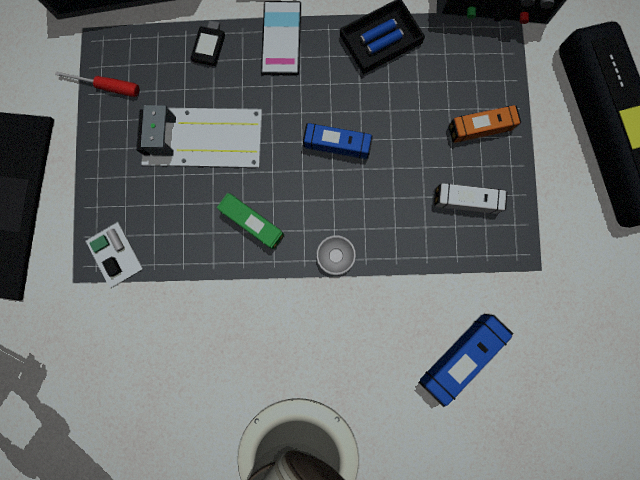

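View pics/side0.png

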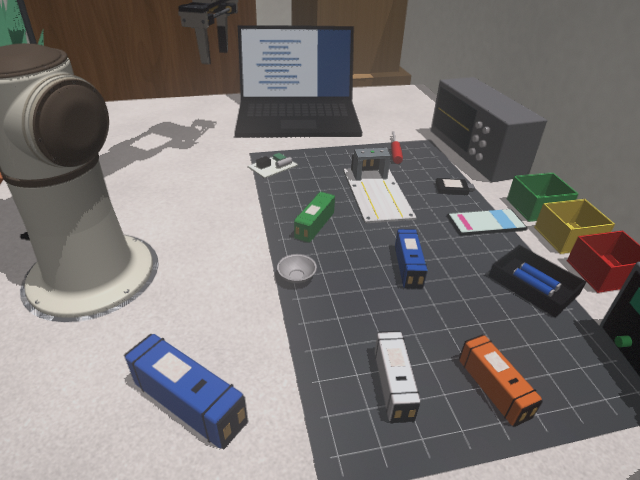

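View pics/wrist0.png

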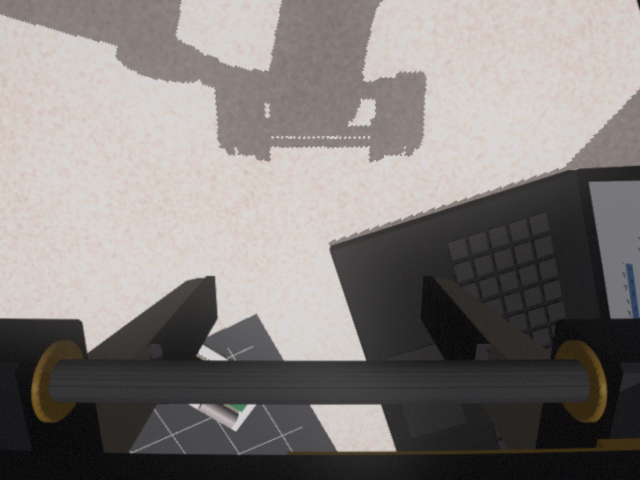

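The top view's blue lookalikes are: a small blue pack at (338,140), a large blue pack at (466,360) and blue cells in a tray at (382,38). There is also a green pack at (250,220). The description points to (338,140). Next I'll check it in a crop and measure it.

Run:
```python
from h import *
d=load('top0'); im=d['frame']
cv2.imwrite('pics/crop1.png',cv2.resize(im[80:200,120:400],None,fx=2.8,fy=2.8,interpolation=cv2.INTER_CUBIC))
vv,uu=np.mgrid[0:480,0:640]; px=np.c_[uu.ravel(),vv.ravel()]
P=cloud(d,px).reshape(480,640,3)
def rect(m,z0,z1,name):
    mm=m&(P[...,2]>z0)&(P[...,2]<z1)
    n,l,s,c=cv2.connectedComponentsWithStats(mm.astype(np.uint8)); k=1+s[1:,4].argmax(); mm=l==k
    q=P[mm]; r=cv2.minAreaRect(q[:,:2].astype(np.float32)); print(name,mm.sum(),np.median(q[:,2]).round(1),r)
    return mm
def box(a,b,c,e):
    m=np.zeros((480,640),bool); m[b:e,a:c]=1; return m
rect(box(295,110,380,170),36,52,'blue')
rect(box(410,300,530,410),36,90,'bigblue')
rect(box(440,95,530,150),36,52,'orange')
rect(box(425,175,515,220),36,52,'white')
rect(box(210,185,290,255),25,60,'green')
rect(box(130,95,270,175),3,12,'plate')
rect(box(130,95,185,160),58,80,'bridge')
# yellow lines
hsv=cv2.cvtColor(im,cv2.COLOR_BGR2HSV)
y=cv2.inRange(hsv,(20,80,80),(35,255,255))>0
y&=box(165,100,265,165)
n,l,s,c=cv2.connectedComponentsWithStats(cv2.dilate(y.astype(np.uint8),np.ones((3,3))))
for k in range(1,n):
    if s[k,4]>60:
        v,u=np.where((l==k)&y); q=onz(d,np.c_[u,v],6); f=cv2.fitLine(q[:,:2].astype(np.float32),cv2.DIST_HUBER,0,.01,.01).ravel(); print('line',f,q.mean(0),q[:,1].min(),q[:,1].max())
```

```text
blue 1397 43.1 ((560.4694213867188, -83.92677307128906), (120.6961669921875, 37.61033630371094), 77.98997497558594)
bigblue 3399 61.6 ((171.23223876953125, -292.6493225097656), (53.768978118896484, 171.7930450439453), 44.34212112426758)
orange 1332 43.0 ((586.7803955078125, -351.38958740234375), (37.14012145996094, 122.82306671142578), 11.239278793334961)
white 1438 43.1 ((449.7740478515625, -317.5344543457031), (122.56703186035156, 37.16829299926758), 82.3438491821289)
green 1419 43.5 ((419.50152587890625, 73.44000244140625), (121.27041625976562, 37.05424880981445), 53.71372604370117)
plate 5238 5.7 ((581.5687866210938, 166.8150177001953), (222.76864624023438, 117.28255462646484), 88.09898376464844)
bridge 1020 67.5 ((585.3848876953125, 237.56707763671875), (42.047569274902344, 76.78128051757812), 85.83195495605469)
line [4.1161068e-02 9.9915254e-01 6.0550812e+02 1.1177258e+02] [606.63887883 136.58764471   6.        ] 63.039191968547186 211.18632091859516
line [5.2322045e-02 9.9863029e-01 5.5440918e+02 1.3644992e+02] [554.38402942 134.51972467   6.        ] 65.2341733204832 212.35708652929887
```

View pics/crop1.png

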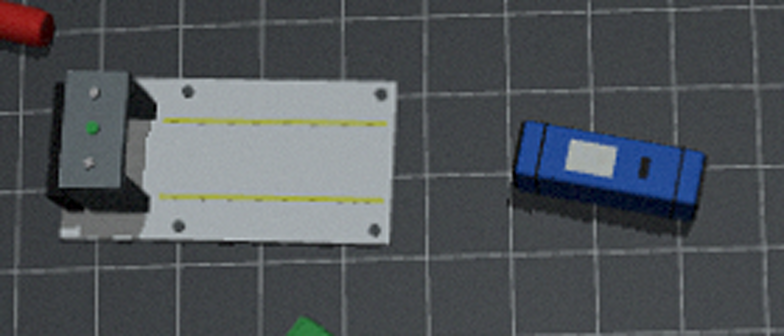

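The crop shows the blue pack with its caps and label. It measures 120.7 × 37.6 mm with its top at 43 mm, so it fits the description, while the big one is 172 × 54. The dock lies to the left, with its bridge at (152,130), and slides along about +y. The yellow lines, bridge and plate agree on the dock axis. Next I'll move above the pack's rear half.

Emit:
jog_arm(plan=[{"ax": 0, "ay": 0, "az": -1.312, "x": 7.385, "y": -15.61, "z": -1.865, "gripper": 80}, {"ax": 0, "ay": 0, "az": -1.312, "x": 7.385, "y": -15.61, "z": -1.865, "gripper": 80}, {"ax": 0, "ay": 0, "az": -1.312, "x": 7.385, "y": -15.61, "z": -1.865, "gripper": 80}, {"ax": 0, "ay": 0, "az": -1.312, "x": 7.385, "y": -15.61, "z": -1.865, "gripper": 80}, {"ax": 0, "ay": 0, "az": -1.312, "x": 7.385, "y": -15.61, "z": -1.865, "gripper": 80}, {"ax": 0, "ay": 0, "az": -1.312, "x": 7.385, "y": -15.61, "z": -1.865, "gripper": 80}, {"ax": 0, "ay": 0, "az": -1.312, "x": 7.385, "y": -15.61, "z": -1.865, "gripper": 80}, {"ax": 0, "ay": 0, "az": -1.312, "x": 7.385, "y": -15.61, "z": -1.865, "gripper": 80}, {"ax": 0, "ay": 0, "az": -1.312, "x": 7.385, "y": -15.61, "z": -1.865, "gripper": 80}, {"ax": 0, "ay": 0, "az": -1.312, "x": 7.385, "y": -15.61, "z": -1.865, "gripper": 80}, {"ax": 0, "ay": 0, "az": -1.312, "x": 7.385, "y": -15.61, "z": -1.865, "gripper": 80}, {"ax": 0, "ay": 0, "az": -1.312, "x": 7.385, "y": -15.61, "z": -1.865, "gripper": 80}, {"ax": 0, "ay": 0, "az": -1.312, "x": 7.385, "y": -15.61, "z": -1.865, "gripper": 80}, {"ax": 0, "ay": 0, "az": -1.312, "x": 7.385, "y": -15.61, "z": -1.865, "gripper": 80}, {"ax": 0, "ay": 0, "az": -1.312, "x": 7.385, "y": -15.61, "z": -1.865, "gripper": 80}, {"ax": 0, "ay": 0, "az": -1.312, "x": 7.385, "y": -15.61, "z": -1.865, "gripper": 80}], squeeze=15)

```text
time_s: 2.15
tool_pos: [554.6, -110.4, 140.3]
eef_rot: [0.0, 0.777, 0.63, 0.0]
wrist_force: [-0.1, -0.6, -0.1]
opening: 0.869
```

Run:
```python
from h import *
d=grab('wrist','wrist1'); s=ctrl.sense(); print(s['tool_pos'],s['eef_rot'],s['joints'],s['time_s'])
q=s['eef_rot'];M=R.from_quat([q[1],q[2],q[3],q[0]]).as_matrix();print(M.round(3))
```

```text
[ 554.6194943  -110.55735466  140.21688007] [1.01295424e-04 7.76705389e-01 6.29864053e-01 6.08130650e-05] [-4.10402821e-01  2.01294607e-01  1.70006051e+00  1.53964911e-05
  1.24000169e+00 -2.02367841e-01] 2.2
[[ 0.207  0.978  0.   ]
 [ 0.978 -0.207 -0.   ]
 [-0.     0.    -1.   ]]
```

View pics/wrist1.png

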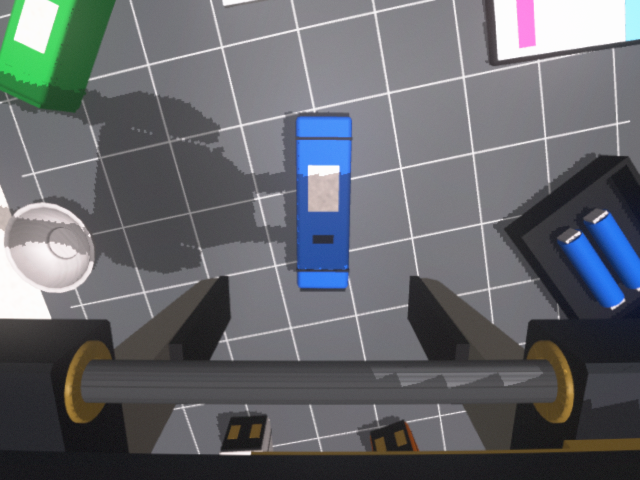

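The wrist view shows the blue pack centred between the fingers, at (323,200), and upright in the frame, so the tool's yaw matches it. Now a cross-check in world coordinates.

Run:
```python
from h import *
d=load('wrist1')
vv,uu=np.mgrid[0:480,0:640]; P=cloud(d,np.c_[uu.ravel(),vv.ravel()]).reshape(480,640,3)
m=(P[...,2]>37)&(P[...,2]<50); m[:,:280]=0; m[:,365:]=0; m[300:]=0; m[:100]=0
q=P[m]; print(m.sum(),np.median(q[:,2]),cv2.minAreaRect(q[:,:2].astype(np.float32)))
```

```text
9624 44.05028818590617 ((562.6610717773438, -86.06366729736328), (120.71942138671875, 36.254878997802734), 77.71615600585938)
```

The wrist view puts the pack at (562.7, -86.1) and the top view at (560.5, -83.9), which is within calibration error, so I'll use the mean. Next I descend, grip and lift slightly.

Emit:
jog_arm(plan=[{"ax": 0, "ay": 0, "az": 0, "x": 0.025, "y": -0.025, "z": -1.2, "gripper": 80}, {"ax": 0, "ay": 0, "az": 0, "x": 0.025, "y": -0.025, "z": -2.4, "gripper": 80}, {"ax": 0, "ay": 0, "az": 0, "x": 0.025, "y": -0.025, "z": -3.0, "gripper": 80}, {"ax": 0, "ay": 0, "az": 0, "x": 0.025, "y": -0.025, "z": -3.3, "gripper": 80}, {"ax": 0, "ay": 0, "az": 0, "x": 0.025, "y": -0.025, "z": -3.3, "gripper": 60}, {"ax": 0, "ay": 0, "az": 0, "x": 0.025, "y": -0.025, "z": -3.3, "gripper": 30}, {"ax": 0, "ay": 0, "az": 0, "x": 0.025, "y": -0.025, "z": -3.3, "gripper": 30}, {"ax": 0, "ay": 0, "az": 0, "x": 0.025, "y": -0.025, "z": -3.3, "gripper": 30}, {"ax": 0, "ay": 0, "az": 0, "x": 0.025, "y": -0.025, "z": -3.3, "gripper": 30}, {"ax": 0, "ay": 0, "az": 0, "x": 0.025, "y": -0.025, "z": -3.3, "gripper": 30}, {"ax": 0, "ay": 0, "az": 0, "x": 0.025, "y": -0.025, "z": -3.3, "gripper": 30}], squeeze=35)

```text
time_s: 3.58
tool_pos: [556.2, -112.4, 8.5]
eef_rot: [0.0, 0.777, 0.63, 0.0]
wrist_force: [0.2, 0.2, 5.1]
opening: 0.39
```

The grip opening is 36 mm, the pack's width. Next I lift, carry it over the dock plate in front of the bridge with the yaw aligned, and hover low.

Emit:
jog_arm(plan=[{"ax": 0, "ay": 0, "az": 0, "x": 0, "y": 0, "z": 0.6, "gripper": 30}, {"ax": 0, "ay": 0, "az": 0.05, "x": 0.1, "y": 0.8, "z": 1.25, "gripper": 30}, {"ax": 0, "ay": 0, "az": 0.1, "x": 0.3, "y": 2.0, "z": 1.25, "gripper": 30}, {"ax": 0, "ay": 0, "az": 0.162, "x": 0.4, "y": 3.3, "z": 1.25, "gripper": 30}, {"ax": 0, "ay": 0, "az": 0.162, "x": 0.595, "y": 4.5, "z": 1.0, "gripper": 30}, {"ax": 0, "ay": 0, "az": 0.162, "x": 0.595, "y": 5.16, "z": 0.7, "gripper": 30}, {"ax": 0, "ay": 0, "az": 0.162, "x": 0.595, "y": 5.16, "z": 0.3, "gripper": 30}, {"ax": 0, "ay": 0, "az": 0.162, "x": 0.595, "y": 5.16, "z": 0.3, "gripper": 30}, {"ax": 0, "ay": 0, "az": 0.162, "x": 0.595, "y": 5.16, "z": 0.3, "gripper": 30}])

```text
time_s: 4.7
tool_pos: [579.5, 93.0, 19.9]
eef_rot: [-0.0, 0.724, 0.69, -0.0]
wrist_force: [0.6, -0.5, -2.2]
opening: 0.39
```

Run:
```python
from h import *
for n in ['wrist','side','top']: grab(n,n+'2')
s=ctrl.sense(); print(s['tool_pos'],s['eef_rot'],s['wrist_force'],s['opening'],s['time_s'])
```

```text
[580.17125528  93.35570809  20.72043325] [4.91531108e-04 7.23952369e-01 6.89849653e-01 4.27309180e-04] [ 0.09259279 -0.08970336 -2.24268695] 0.38759208405786705 4.85
```

View pics/wrist2.png

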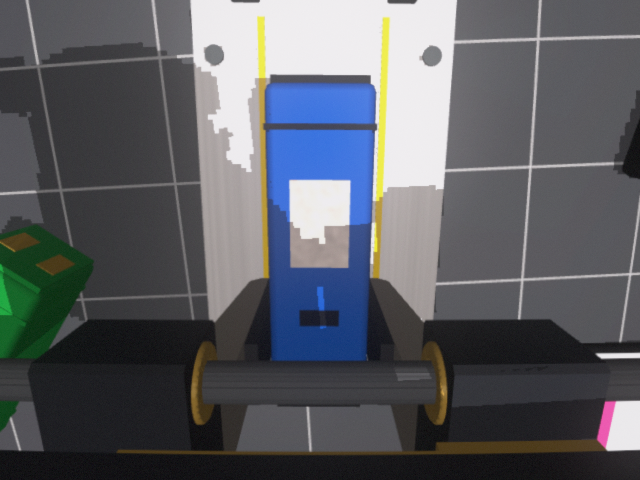

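View pics/side2.png

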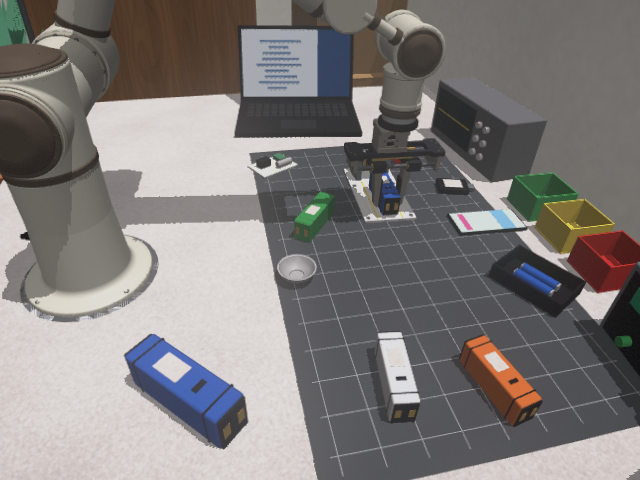

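View pics/top2.png

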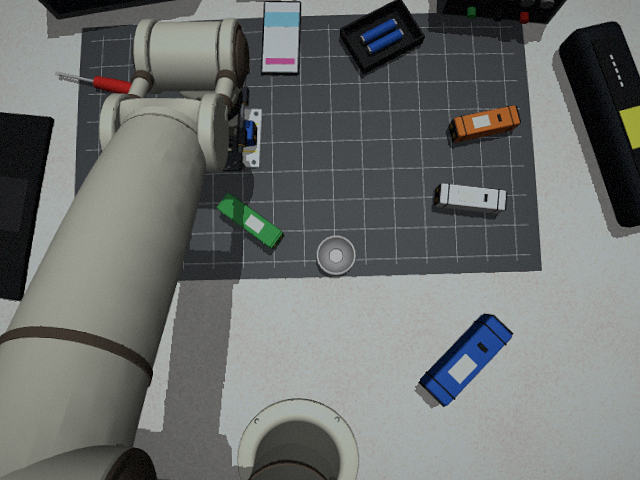

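The wrist view shows the pack between the yellow lines, which run from (262,20) and (386,20). A dark strip at the front, near (320,78), might be nose pitch, so I'll measure pitch, yaw and lateral offset.

Run:
```python
from h import *
d=load('wrist2'); im=d['frame']
print(d['position'],Rm(d).round(3))
vv,uu=np.mgrid[0:480,0:640]; P=cloud(d,np.c_[uu.ravel(),vv.ravel()]).reshape(480,640,3)
for v in [72,78,82,90,100,140,200,260,300,340,345]: print(v,P[v,320].round(1), P[v,300].round(1))
hsv=cv2.cvtColor(im,cv2.COLOR_BGR2HSV)
y=cv2.inRange(hsv,(20,120,60),(35,255,255))>0; y[255:]=0
for a,b in [(250,275),(372,395)]:
    m=np.zeros_like(y); m[:,a:b]=y[:,a:b]; v,u=np.where(m); q=onz(d,np.c_[u,v],6)
    print('line',q.mean(0),cv2.fitLine(q[:,:2].astype(np.float32),cv2.DIST_HUBER,0,.01,.01).ravel())
b=(cv2.inRange(hsv,(105,120,40),(125,255,255))>0)
E_=[]
for v in range(140,270,4):
    u=np.where(b[v,250:390])[0]+250; E_.append([v,u.min(),u.max()])
E_=np.array(E_)
zt=np.median(P[140:280:,320][:,2]); print('zt',zt)
for k in (1,2):
    q=onz(d,np.c_[E_[:,k],E_[:,0]],zt); print('edge',q.mean(0),cv2.fitLine(q[:,:2].astype(np.float32),cv2.DIST_HUBER,0,.01,.01).ravel())
# plate
pl=P[100:240,215:250].reshape(-1,3); print('plate z',np.median(pl[:,2]))
cv2.imwrite('pics/c2.png',cv2.resize(im[60:420,220:420],None,fx=1.6,fy=1.6))
br=(P[...,2]>50)&(P[...,1]>190); print('bridge px',br.sum())
```

```text
[582.88221781 158.75367659 190.11974973] [[ 0.999  0.048  0.012]
 [-0.049  0.97   0.238]
 [ 0.    -0.238  0.971]]
72 [584.9 188.5   6.5] [576.4 189.1   5.6]
78 [584.3 179.2  53. ] [578.  179.5  53.1]
82 [584.2 177.9  53.6] [577.9 178.2  53.6]
90 [584.1 175.2  56.2] [577.8 175.6  55.5]
100 [584.  172.2  56. ] [577.7 172.5  55.9]
140 [583.4 160.   54.2] [576.9 160.3  55.2]
200 [582.4 140.5  54.9] [575.8 141.   55.9]
260 [581.4 119.8  55.5] [574.5 120.3  55.9]
300 [580.7 105.3  55.9] [573.6 105.4  55.4]
340 [579.9  89.   54.4] [572.6  89.6  54.7]
345 [579.8  87.5  55.4] [572.6  88.1  55.7]
line [558.45335761 165.19959204   6.        ] [5.8674786e-02 9.9827713e-01 5.5841864e+02 1.6483092e+02]
line [610.54421775 160.15857568   6.        ] [5.5285223e-02 9.9847060e-01 6.1054712e+02 1.6019093e+02]
zt 55.60741218794645
edge [565.15559559 139.83449604  55.60741219] [5.0456267e-02 9.9872625e-01 5.6510333e+02 1.3896730e+02]
edge [599.12435737 138.15246126  55.60741219] [5.9104860e-02 9.9825180e-01 5.9912433e+02 1.3815247e+02]
plate z 6.081771634498963
bridge px 0
```

View pics/c2.png

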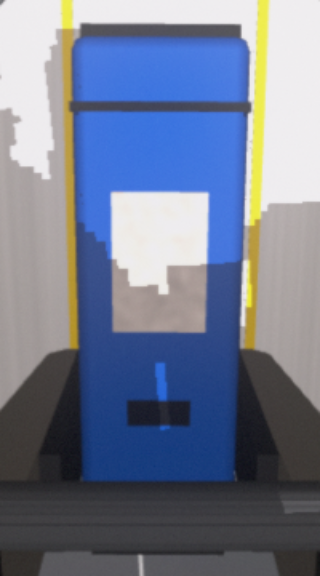

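The pack is level, with its bottom about 5 mm above the plate and its yaw matching the lane. It sits about 1 mm low in x, so I shift it +1 mm, lower it onto the plate and slide it most of the way in.

Emit:
jog_arm(plan=[{"ax": 0, "ay": 0, "az": 0, "x": 0.025, "y": 0, "z": -0.07, "gripper": 30}, {"ax": 0, "ay": 0, "az": 0, "x": 0.025, "y": 0, "z": -0.14, "gripper": 30}, {"ax": 0, "ay": 0, "az": 0, "x": 0.025, "y": 0, "z": -0.14, "gripper": 30}, {"ax": 0, "ay": 0, "az": 0, "x": 0.037, "y": 0.25, "z": -0.14, "gripper": 30}, {"ax": 0, "ay": 0, "az": 0, "x": 0.049, "y": 0.5, "z": -0.14, "gripper": 30}, {"ax": 0, "ay": 0, "az": 0, "x": 0.061, "y": 0.75, "z": -0.14, "gripper": 30}, {"ax": 0, "ay": 0, "az": 0, "x": 0.073, "y": 1.0, "z": -0.14, "gripper": 30}, {"ax": 0, "ay": 0, "az": 0, "x": 0.073, "y": 1.0, "z": -0.14, "gripper": 30}])

```text
time_s: 5.85
tool_pos: [582.5, 135.6, 14.5]
eef_rot: [-0.0, 0.723, 0.691, 0.0]
wrist_force: [-0.3, 1.0, 0.3]
opening: 0.391
```

Run:
```python
from h import *
grab('wrist','wrist3')
s=ctrl.sense(); print(s['tool_pos'],s['eef_rot'],s['wrist_force'],s['torque'],s['opening'],s['time_s'])
```

```text
[582.48482366 135.16066717  14.54434095] [-1.59308343e-04  7.23262129e-01  6.90573474e-01  3.80232971e-04] [-0.51446782  0.321754    0.32134056] [0.07473262 0.08970593 0.01432886] 0.3911943161240906 5.9
```

View pics/wrist3.png

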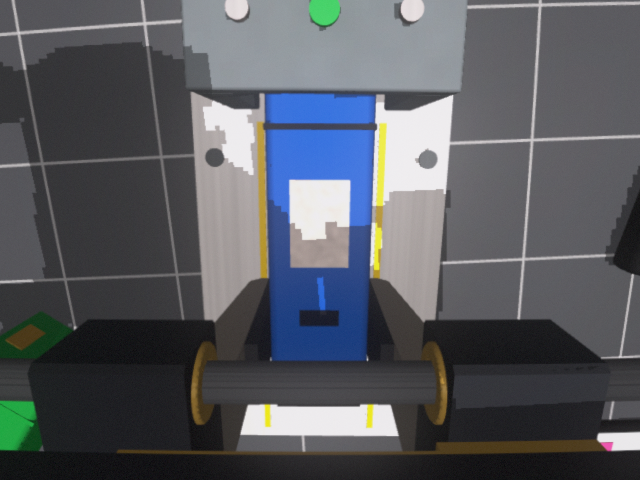

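The front is now under the bridge, with clear gaps to the posts at (259,100) and (386,100), and the plate carries the weight. The lane centre is still about 1 mm to the right, so I add 1 mm in x and continue until just before the stop.

Emit:
jog_arm(plan=[{"ax": 0, "ay": 0, "az": 0, "x": 0.03, "y": 0.2, "z": 0, "gripper": 30}, {"ax": 0, "ay": 0, "az": 0, "x": 0.045, "y": 0.4, "z": 0, "gripper": 30}, {"ax": 0, "ay": 0, "az": 0, "x": 0.055, "y": 0.6, "z": 0, "gripper": 30}, {"ax": 0, "ay": 0, "az": 0, "x": 0.065, "y": 0.8, "z": 0, "gripper": 30}, {"ax": 0, "ay": 0, "az": 0, "x": 0.067, "y": 0.85, "z": 0, "gripper": 30}, {"ax": 0, "ay": 0, "az": 0, "x": 0.067, "y": 0.85, "z": 0, "gripper": 30}])

```text
time_s: 6.65
tool_pos: [585.2, 168.8, 14.5]
eef_rot: [-0.0, 0.723, 0.69, 0.0]
wrist_force: [-0.8, 1.7, 1.1]
opening: 0.389
```

Emit:
jog_arm(plan=[{"ax": 0, "ay": 0, "az": 0, "x": 0.001, "y": 0.03, "z": 0, "gripper": 30}, {"ax": 0, "ay": 0, "az": 0, "x": 0.003, "y": 0.06, "z": 0, "gripper": 30}, {"ax": 0, "ay": 0, "az": 0, "x": 0.004, "y": 0.09, "z": 0, "gripper": 30}, {"ax": 0, "ay": 0, "az": 0, "x": 0.004, "y": 0.09, "z": 0, "gripper": 30}])

```text
time_s: 7.15
tool_pos: [585.4, 171.7, 14.5]
eef_rot: [0.0, 0.724, 0.69, 0.0]
wrist_force: [-0.1, -2.6, 2.5]
opening: 0.389
```

Emit:
jog_arm(plan=[{"ax": 0, "ay": 0, "az": 0, "x": 0.001, "y": 0.02, "z": 0, "gripper": 30}, {"ax": 0, "ay": 0, "az": 0, "x": 0.002, "y": 0.04, "z": 0, "gripper": 30}, {"ax": 0, "ay": 0, "az": 0, "x": 0.002, "y": 0.04, "z": 0, "gripper": 30}])

```text
time_s: 7.52
tool_pos: [585.4, 172.1, 14.5]
eef_rot: [0.001, 0.724, 0.69, -0.001]
wrist_force: [-1.5, -7.9, 3.6]
opening: 0.388
```

Run:
```python
from h import *
grab('wrist','wrist4')
s=ctrl.sense(); print(s['tool_pos'],s['eef_rot'],s['wrist_force'],s['torque'],s['opening'],s['time_s'])
```

```text
[585.42912431 172.12433934  14.55041298] [ 6.33298651e-04  7.23532680e-01  6.90289416e-01 -7.63451152e-04] [-0.71079346 -7.29457339  3.93324362] [-1.07657952  0.09010693  0.03778923] 0.3863760492228352 7.575
```

View pics/wrist4.png

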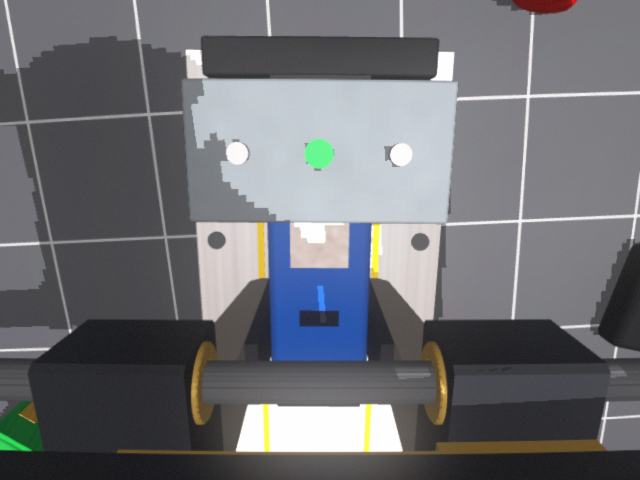

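Contact shows: TCP y has stalled at 172.1 against about 8 N, near the expected 173.6. I'll check in the picture that this is the end stop and not an early catch.

Run:
```python
from h import *
a=load('wrist2'); b=load('wrist4')
u=np.array([.048,.9988])
vv,uu=np.mgrid[0:480,0:640]
def P(d): return cloud(d,np.c_[uu.ravel(),vv.ravel()]).reshape(480,640,3)
Pa,Pb=P(a),P(b)
# front end of pack in wrist2 frame (rel TCP of that moment)
m=(Pa[...,2]>40)&(Pa[...,2]<62); m[:,:285]=0; m[:,355:]=0; m[300:]=0
fa=(Pa[m][:,:2]-[580.17,93.36])@u; print('front rel tcp',fa.max(),np.percentile(fa,99.5))
t=np.array([585.43,172.12])
br=(Pb[...,2]>63)&(Pb[...,2]<73); br[230:]=0
q=Pb[br]; print('bridge rel',(np.percentile((q[:,:2]-t)@u,[.5,99.5])),cv2.minAreaRect(q[:,:2].astype(np.float32)))
st=(Pb[...,2]>40)&(Pb[...,2]<52); st[78:]=0
q=Pb[st]; print('stop',st.sum(),np.median(q[:,2]),np.percentile((q[:,:2]-t)@u,[.5,5,95,99.5]))
print(Pb[70:84,320].round(1))
```

```text
front rel tcp 86.97836502119466 86.58704341028316
bridge rel [43.63142376 83.11796373] ((588.556396484375, 235.3297119140625), (40.38701248168945, 76.66381072998047), 86.89962005615234)
stop 9722 46.026742805265314 [86.54405719 87.51624117 98.49352309 99.27905328]
[[590.2 261.1  45.4]
 [590.2 260.5  47. ]
 [590.2 260.3  46.3]
 [590.2 260.   46.1]
 [590.2 259.8  45.5]
 [590.1 259.2  47.9]
 [590.1 258.9  47.6]
 [590.1 258.5  48.3]
 [590.1 258.2  48.1]
 [589.9 255.1  67.9]
 [589.9 254.8  67.7]
 [589.8 254.4  68.8]
 [589.8 254.4  67.1]
 [589.8 254.   68.4]]
```

The stop face is 86.5–87 mm ahead of the TCP and the pack's front is 87 mm ahead, so this is the end stop. I'll push slightly more to seat it, then ease off, open and rise.

Emit:
jog_arm(plan=[{"ax": 0, "ay": 0, "az": 0, "x": 0.001, "y": 0.02, "z": 0, "gripper": 30}, {"ax": 0, "ay": 0, "az": 0, "x": 0.001, "y": 0.03, "z": 0, "gripper": 30}, {"ax": 0, "ay": 0, "az": 0, "x": 0.001, "y": 0.03, "z": 0, "gripper": 30}])

```text
time_s: 7.95
tool_pos: [585.5, 172.1, 14.6]
eef_rot: [0.001, 0.724, 0.69, -0.002]
wrist_force: [-1.6, -12.7, 5.1]
opening: 0.39
```

Emit:
jog_arm(plan=[{"ax": 0, "ay": 0, "az": 0, "x": 0, "y": -0.02, "z": 0, "gripper": 40}, {"ax": 0, "ay": 0, "az": 0, "x": 0, "y": -0.02, "z": 0, "gripper": 55}, {"ax": 0, "ay": 0, "az": 0, "x": 0, "y": -0.02, "z": 0, "gripper": 70}, {"ax": 0, "ay": 0, "az": 0, "x": 0, "y": -0.02, "z": 0, "gripper": 70}, {"ax": 0, "ay": 0, "az": 0, "x": 0, "y": -0.02, "z": 0, "gripper": 70}, {"ax": 0, "ay": 0, "az": 0, "x": 0, "y": -0.02, "z": 0.8, "gripper": 70}, {"ax": 0, "ay": 0, "az": 0, "x": 0, "y": -0.02, "z": 2.0, "gripper": 70}, {"ax": 0, "ay": 0, "az": 0, "x": 0, "y": -0.5, "z": 3.0, "gripper": 70}, {"ax": 0, "ay": 0, "az": 0, "x": 0, "y": -0.5, "z": 3.0, "gripper": 70}, {"ax": 0, "ay": 0, "az": 0, "x": 0, "y": -0.5, "z": 3.0, "gripper": 70}])

```text
time_s: 9.2
tool_pos: [584.8, 154.7, 133.6]
eef_rot: [-0.0, 0.724, 0.69, -0.0]
wrist_force: [-0.1, 0.2, -0.2]
opening: 0.762
```

Run:
```python
from h import *
grab('wrist','wrist5')
s=ctrl.sense(); print(s['tool_pos'],s['eef_rot'],s['wrist_force'],s['opening'],s['time_s'])
```

```text
[584.24544067 154.81881728 132.76083212] [-0.00098142  0.72346924  0.69035519 -0.00100834] [ 0.12812911 -0.05556442 -0.54768629] 0.7606624912407489 9.25
```

View pics/wrist5.png

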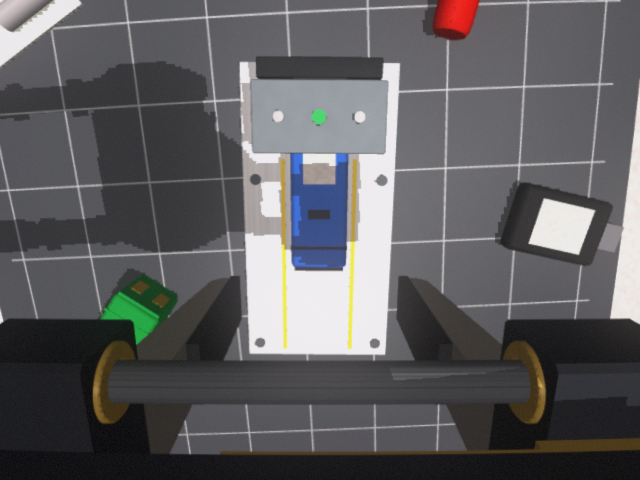

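The pack sits between the yellow lines, with its rear end at (319,268) and its front under the bridge. I'll measure its pose against the dock.

Run:
```python
from h import *
d=load('wrist5'); im=d['frame']
vv,uu=np.mgrid[0:480,0:640]; P=cloud(d,np.c_[uu.ravel(),vv.ravel()]).reshape(480,640,3)
def reg(z0,z1,a,b,c,e):
    m=(P[...,2]>z0)&(P[...,2]<z1); k=np.zeros_like(m); k[b:e,a:c]=1; return P[m&k]
br=reg(62,74,240,75,400,158); rb=cv2.minAreaRect(br[:,:2].astype(np.float32)); print('bridge',rb,np.median(br[:,2]))
pk=reg(43,57,280,158,360,275); print('pack',cv2.minAreaRect(pk[:,:2].astype(np.float32)))
A=np.c_[pk[:,:2]-pk[:,:2].mean(0),np.ones(len(pk))]; print('tilt',np.linalg.lstsq(A,pk[:,2],rcond=None)[0])
st=reg(38,54,250,50,390,78); print('stop',cv2.minAreaRect(st[:,:2].astype(np.float32)))
hsv=cv2.cvtColor(im,cv2.COLOR_BGR2HSV); y=cv2.inRange(hsv,(20,100,60),(35,255,255))>0
L=[]
for a,b in [(275,292),(344,362)]:
    m=np.zeros_like(y); m[160:348,a:b]=y[160:348,a:b]; v,u=np.where(m); q=onz(d,np.c_[u,v],6)
    f=cv2.fitLine(q[:,:2].astype(np.float32),cv2.DIST_HUBER,0,.01,.01).ravel(); L.append(f); print('line',f)
s=np.mean([f[0]/f[1] for f in L]); x0=np.mean([f[2]+(150-f[3])*s for f in L]); u=np.array([s,1])/np.hypot(s,1); n=np.array([u[1],-u[0]])
o=np.array(rb[0]); lane=np.array([x0,150])
loc=lambda q:np.c_[60+(q[:,:2]-o)@u,(q[:,:2]-lane)@n]
print('bridge lat',(o-lane)@n)
l=loc(pk); print('pack x',np.percentile(l[:,0],[.3,1]),'lat',[((l[(l[:,0]>a)&(l[:,0]<a+15)][:,1]).min().round(1),(l[(l[:,0]>a)&(l[:,0]<a+15)][:,1]).max().round(1)) for a in (-35,-15,5,20)])
l=loc(st); print('stop x',np.percentile(l[:,0],[.5,99.5]))
```

```text
bridge ((588.6241455078125, 235.2780303955078), (40.06227493286133, 76.4446029663086), 86.58341979980469) 68.07872256335733
pack ((585.4700927734375, 175.73486328125), (72.90409851074219, 36.384761810302734), 87.12277221679688)
tilt [9.35753652e-04 5.51725615e-03 4.99902498e+01]
stop ((590.5439453125, 265.4417724609375), (12.657159805297852, 76.13922119140625), 87.67535400390625)
line [5.6559600e-02 9.9839920e-01 5.5740985e+02 1.4280377e+02]
line [5.6066737e-02 9.9842703e-01 6.0936176e+02 1.3987181e+02]
bridge lat -0.06005778562997085
pack x [-35.67899205 -35.09671232] lat [(np.float64(-17.9), np.float64(18.2)), (np.float64(-17.4), np.float64(18.3)), (np.float64(-17.9), np.float64(18.2)), (np.float64(-17.8), np.float64(18.1))]
stop x [83.931495   96.08133653]
```

The pack's rear face is at dock x of about -35.7 (home is -36) and it is centred to within 0.3 mm. Its yaw is within about 0.4° of the lane, its top is at z 50.0 and it is level. The gripper is clear, so I'm handing in.

```bash
python3 -c "
from rig import ctrl
print(ctrl.job_done())"
```

```text
the job is handed in; nothing more can be done
None
```

I put the small blue pack (120 × 36 mm) on charge. I gripped it in its rear half, set it on the dock plate, slid it under the bridge to the end stop, released it and moved the arm clear. I handed the job in at about 9.3 s of robot time.

**Seating:** the last wrist view puts the rear face at dock x of about -35.7 mm (ideal -36). The pack is within about 0.3 mm of the lane centre and about 0.4° of straight. Its top is at z 50.0 mm, so it is flat on the plate.

**Forces:** the seating push against the stop was 12.7 N, the highest force I read.

**Bystanders:** the arm never went near the orange or white pack again after the grasp. I last saw them in the mid-task top view, where they stood unmoved, and did not take another top view before handing in.

**Disagreements:** the top and wrist cameras differed by about 2 mm on the pack's position, which is within calibration. I used the mean for the grasp and the wrist view for the final alignment. The yellow lines' slope also read about 0.009 rad differently in the two views. No check failed.

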